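Tuck a board book under the hold-down arm of a book-sale rack

TASK

At the book-sale counter, swing the weighted hold-down arm of the wooden rack right up until it stays open by itself. Slide the blue board book, without lifting it, off the ledge and square onto the pile, back against the back stop; then lower the arm gently (don't let it drop) so that its feet press on the blue book. Leave the pile tidy and the mug, the paperbacks and the cash tin alone.

Things in the scene. Friction and masses are not known exactly. Their poses are not given: they have to be found in the camera images.
- holder: Fixed plywood rack. Origin on the table under the pile bay's centre, z up. Ledge on the -y side: flat top 44 mm up, x +-100, y -255 to -75 mm. Bay: floor 10 mm up, side walls |x| 71-83 only 30 mm high; the two-book pile fills it to 42 mm, 2 mm below the ledge. Back stop: 150 mm wide, face at y +68, top 62 mm up; behind it two hinge posts, x +-62, y +95, 82 mm high.
- bail (a joint): Angle of the weighted U-shaped steel hold-down arm (0.28 kg); hinge along the rack's x. 0: level, feet on the two-book pile; about 0.13 with a third book under them. Grows as it swings up and over to the rack's +y, to 2.0 rad (25 degrees past upright), where it stays by its own weight; below upright it falls back, nearly freely (over 4 rad/s is a drop).
- bail_hinge (a point): Middle of the arm's hinge axis, fixed on the rack at x 0, y +95, z +72 mm of the rack's frame. Its axes are the rack's.
- bail_bar (a point): Centre of the arm's red round crossbar (14 mm thick, parallel to the rack's x), 125 mm from the hinge axis: take the arm here. Its middle 88 mm is free, between dark disc weights (28 mm across); side bars at x +-50 run to the hinge. Two rubber-soled feet at x +-50 reach 30 mm from the bar's axis, straight down when the arm is level, leaving 23 mm clear between bar and pile.
- book: Blue board book with a yellow sun on its cover, rigid, 130 x 130 x 16 mm, about 0.2 kg, starts askew and off-centre on the ledge. Origin at the centre of its underside, x and y along its edges, spine on its -x edge. Well placed it lies flat on the pile, edges parallel to the rack's, centre at the rack's x 0, y 0 to +3 mm, underside 42 mm above the table.
- pile_low: Green board book, 130 x 130 x 16 mm, bottom of the pile, loose. Origin at the centre of its underside.
- pile_top: Orange board book, 130 x 130 x 16 mm, on top of the green one, loose. Origin at the centre of its underside.
- mug: White mug, 76 mm across, 88 mm high, with a handle, on the table left of the rack's hinge end (bystander). Origin at the centre of its underside.
- paperbacks: Two paperbacks one on the other, 110 x 175 x 50 mm, on the table just beyond the rack's pile bay, at its +x side (bystander). Origin at the centre of the underside.
- cash_tin: Green cash tin, 94 x 134 x 68 mm, on the table left of the rack's hinge end, nearer the robot than the mug (bystander). Origin at the centre of its underside.

How it is judged (in metres and radians):
On the way, in this order (a step that is already met when the one before it is completed fails the run):
1. the arm is swung up well past upright (value of joint bail above 1.7 rad), for 0.2 s.
2. the blue book lies square on the pile against the back stop while the arm is still up (value of joint bail above 1.4 rad and x of book in the frame of holder between -0.012 and 0.012 m and y of book in the frame of holder above -0.008 m and z of book in the frame of holder below 0.046 m and angle between the x axis of book and the x axis of holder, either way round below 0.12 rad), for 0.2 s.
At the end, for the whole second after the job is handed in: Blue book flat and at rest on the pile: within 12 mm of centre sideways, within about 10 mm of the back stop, square within 7 degrees; the arm's feet press on it (joint 0.08 to 0.19); both pile books within 12 mm of the bay's centre (x of book in the frame of holder between -0.012 and 0.012 m and y of book in the frame of holder between -0.008 and 0.01 m and z of book in the frame of holder between 0.038 and 0.046 m and angle between the x axis of book and the x axis of holder, either way round below 0.12 rad and angle between book's own z axis and vertical below 0.06 rad and value of joint bail between 0.08 and 0.19 rad and contact force between bail and book above 0.5 N and horizontal distance between each of pile_top, pile_low and holder below 0.012 m and linear speed of book below 0.02 m/s); the robot touches nothing.
It fails at once if the arm is dropped (it falls faster than 4 rad/s) (velocity of joint bail below -4 rad/s).
It fails at once if the blue book is lifted (underside centre more than 75 mm above the table) (height (world z) of book above 0.075 m).
It fails at once if the mug is moved by more than 20 mm (distance of mug from where it was at the start of the episode above 0.02 m).
It fails at once if the paperbacks are moved by more than 20 mm (distance of paperbacks from where it was at the start of the episode above 0.02 m).
It fails at once if the cash tin is moved by more than 20 mm (distance of cash_tin from where it was at the start of the episode above 0.02 m).
It also fails if it takes over 72 s, if anything falls off the work surface, if the arm or the gripper's body presses on something with over 40 N, if the wrist force passes 120 N, or if a joint passes its speed limit or range.

ROBOT

A 6-joint arm with a two-finger parallel gripper is mounted at the origin on the work surface. World frame = base frame: x ahead of the robot, y to its left, z up, the work surface at z = 0. Lengths are in mm, angles in rad, forces in N, time in s.
With the tool pointing down it reaches from about 275 to 750 mm from the base axis. Payload 10.2 kg.
Tool frame: the origin (TCP) lies at the centre of the arm's flange, where the gripper is bolted on; the fingertips stand ctrl.tip_reach ahead of it and the grasp point (between the pads) lies 155 mm ahead of it (ctrl.tip_reach is the distance from the TCP to the fingertips, in mm); z points along the fingers, y is the direction in which the jaws open and shut (so a half turn about z gives the same grasp; the last joint's range is limited). The gripper opens to 85 mm and grips with 20 to 120 N. Pads are 22 mm wide; open, the fingers measure 114 mm over their backs; the gripper's body (76 mm by 85 mm) begins 54 mm behind the grasp point. The pads swing forward as they close: fully open they stand 13 mm farther back than shut.
Start: joints at [0.926, 0.313, 1.498, -0, 1.331, -0.223], TCP at [214.95, 478.987, 404.694] pointing down, gripper open.
Joint ranges: [-2.94, 2.94], [-0.97, 2.17], [0.19, 2.56], [-1.23, 4.37], [0.02, 3.11], [-2.88, 2.88]. Speed limits (rad/s): [2.39, 2.39, 3.01, 3.14, 3.14, 3.14].

INTERFACE

Orientations are given as a unit quaternion [w, x, y, z].
In Python, from rig import ctrl, viewer gives the robot as it stands.
- The arm moves only by the tool drive_tool, never from a script. Its argument "rows" is a list that holds one entry, the list of rows, each a list of 6 numbers: the shift along the world's x, y, z normalised to -1 to 1, where 1 is 0.1 m, then the turn, a rotation vector about the world's x, y, z normalised to -1 to 1, where 1 is 90 degrees. A call has 1 to 10 rows; each row is the pose to reach, as a shift and turn from the pose measured when the call began; what a row does not reach only later rows make up. A row lasts 1/8 s, in which the tool goes at most 62.5 mm and 10.7 degrees, less where a joint would pass 70% of its speed; a pose out of reach is approached as far as the arm can. A call with a number of a shift or a turn outside -1 to 1 is refused whole. A call with a gripper value outside its range is refused whole. "fingers" is the opening, from -1 (shut) to 1 (fully open), set as the call begins (left out, the last holds). The fingers move at their own pace and stop on an object; "force" is the grip in N (left out, the last holds). Time passes only in rows, so rows that repeat a pose let the fingers close. It gives the time, the measured TCP pose, the force and the opening at its end, in the units of the state.
- ctrl.sense(): the state, without advancing time (a new reading comes with each control period).
- viewer.capture(name): name is "scene" or "side" or "wrist"; returns the picture (384x512x3 uint8, red, green, blue); there is no depth.
- viewer.calibration(name): a dict with "mtx" (3x3 intrinsics, pixels), "extrinsics" (4x4, takes a point from camera to world coordinates). Camera axes: x right, y up, looking along -z (the intrinsics and any distortion apply to the point x, -y, -z); pixel columns grow to the right and rows downward; lengths in mm; the calibration is good to about 2 mm. A picture is of the moment at which its call begins: read the wrist's pose just before it. calibration takes no time and is no camera call; for the wrist camera it gives the pose at the moment of the call.
- ctrl.finish_job(): hands the job in, once; it reports no verdict.
The state is a dict: "time_s": time; "joints": joint angles; "dq": joint speeds; "tau": joint torques, N m; "eef_pos": TCP position; "ee_rot": TCP orientation; "force": force on the tool from outside, world axes, zero at the start; "wrist_torque": the same for the moment, N m; "grip_width": opening from 0.0 (shut) to 1.0 (fully open).
Only numpy, scipy, OpenCV 4.12 (cv2) and the standard library are available. Lean on these libraries where they do the work, as an engineer would, in place of code of your own. Each camera call takes 0.05 s, during which the arm holds its last target.

## Working session

There is one attempt and no reset: what is moved stays moved. The work goes in short steps, Python scripts to look and compute and a tool call to move; the robot and the scene stay as the last step left them, time stands still between calls to the robot, and variables do not carry over. Pictures are saved under pics/ and viewed, and the job is handed in when it is done.

Besides the shell and the picture viewer there is one more tool, called after "Request:" by a JSON object that holds its "method" and its "body". drive_tool: Moves the arm, as the interface text tells. Scaled input: -1 to 1 covers 0.1 m each way for a shift and 90 degrees each way for a turn. Its arguments: {"type":"object","properties":{"rows":{"type":"array","items":{"type":"array","items":{"type":"array","items":{"type":"number"}}}},"fingers":{"type":"number"},"force":{"type":"number"}},"required":["rows"]}

```bash
ls; mkdir -p pics; python3 - <<'E'
from rig import ctrl, viewer
import cv2
s=ctrl.sense();print(s, ctrl.tip_reach)
for n in ["scene","side","wrist"]:
    c=viewer.calibration(n);print(n,c["mtx"].tolist(),c["extrinsics"].round(3).tolist(),[k for k in c])
    cv2.imwrite(f"pics/{n}0.png",viewer.capture(n)[:,:,::-1])
E
```

```text
pics
{'time_s': 0.0, 'joints': array([ 9.25603078e-01,  3.13444707e-01,  1.49840788e+00, -2.34274409e-05,
        1.33102782e+00, -2.23433627e-01]), 'dq': array([-1.24949640e-03,  1.28838352e-04,  3.72084407e-04, -5.68497807e-05,
        9.38580773e-04, -2.60664034e-04]), 'tau': array([-1.17705789e-03, -4.12250662e+01, -2.59745389e+01, -2.69604134e-04,
        4.15256945e-03,  1.34569527e-05]), 'eef_pos': array([214.92437522, 478.95204898, 404.14864286]), 'ee_rot': array([-2.60613758e-04,  2.09317531e-01,  9.77847512e-01, -5.88883658e-04]), 'force': array([-0.44849666, -0.76931911, -0.37222207]), 'wrist_torque': array([ 0.04660683, -0.02112175,  0.01898471]), 'grip_width': 1.0027877749193885} 173.4
scene [[428.15529006367336, 0.0, 254.37694420242394], [0.0, 428.15529006367336, 191.46634078441465], [0.0, 0.0, 1.0]] [[0.321, -0.766, 0.557, 1070.649], [0.947, 0.266, -0.181, -4.11], [-0.01, 0.586, 0.81, 760.025], [0.0, 0.0, 0.0, 1.0]] ['mtx', 'extrinsics']
side [[485.8231473971129, 0.0, 255.34043707479367], [0.0, 485.8231473971129, 192.639118828648], [0.0, 0.0, 1.0]] [[0.696, 0.333, -0.636, -85.935], [-0.718, 0.342, -0.606, -510.568], [0.016, 0.879, 0.477, 616.499], [0.0, 0.0, 0.0, 1.0]] ['mtx', 'extrinsics']
wrist [[317.1756379511076, 0.0, 255.01659177317546], [0.0, 317.1756379511076, 192.73738357101632], [0.0, 0.0, 1.0]] [[0.41, -0.873, -0.264, 148.248], [0.912, 0.392, 0.118, 510.358], [0.0, -0.289, 0.957, 372.737], [0.0, 0.0, 0.0, 1.0]] ['mtx', 'extrinsics']
```

View pics/scene0.png

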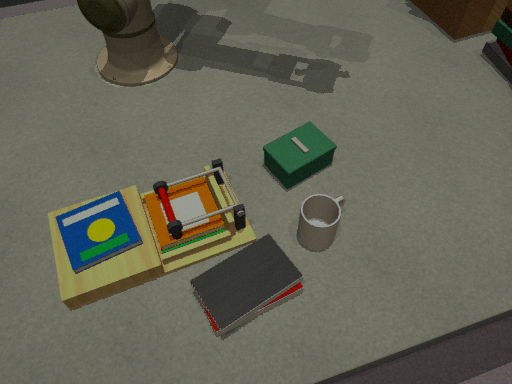

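View pics/side0.png

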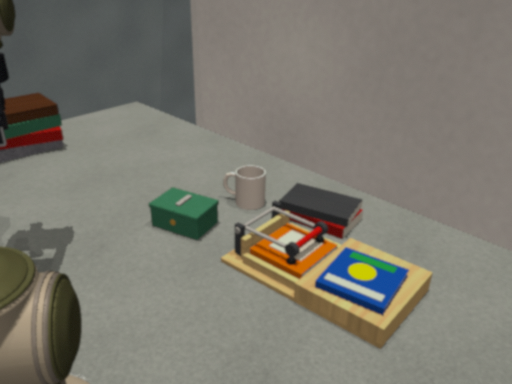

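View pics/wrist0.png

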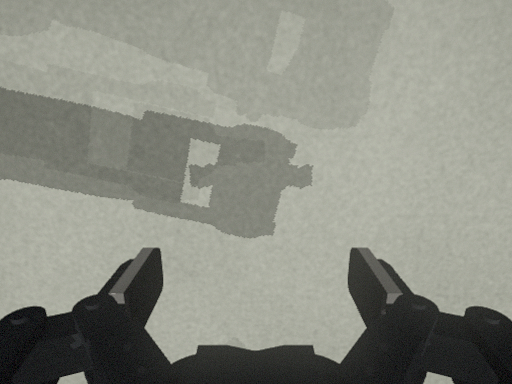

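```bash
python3 - <<'E'
import cv2
a=cv2.imread("pics/scene0.png")[155:335,40:260];cv2.imwrite("pics/sc0.png",cv2.resize(a,None,fx=3.5,fy=3.3,interpolation=cv2.INTER_CUBIC))
a=cv2.imread("pics/side0.png")[200:350,215:440];cv2.imwrite("pics/sd0.png",cv2.resize(a,None,fx=3.5,fy=3.5,interpolation=cv2.INTER_CUBIC))
E
```

```text
(no output)
```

View pics/sc0.png

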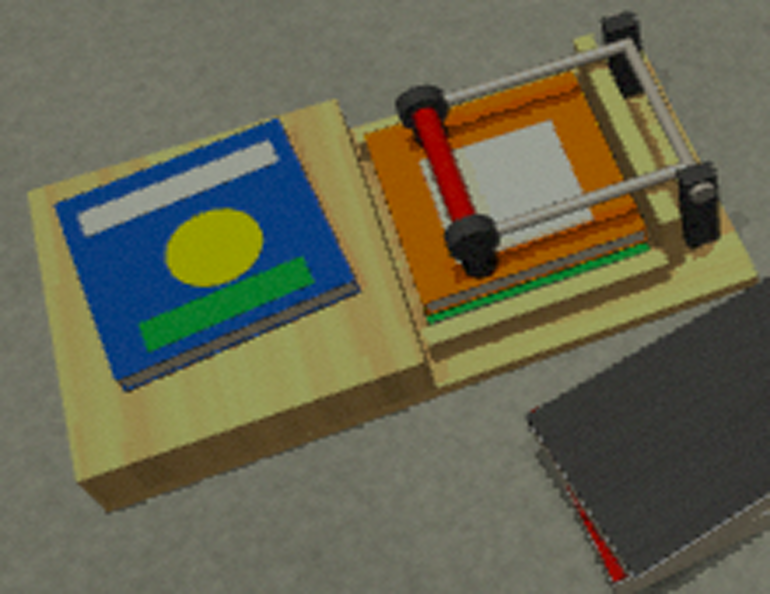

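View pics/sd0.png

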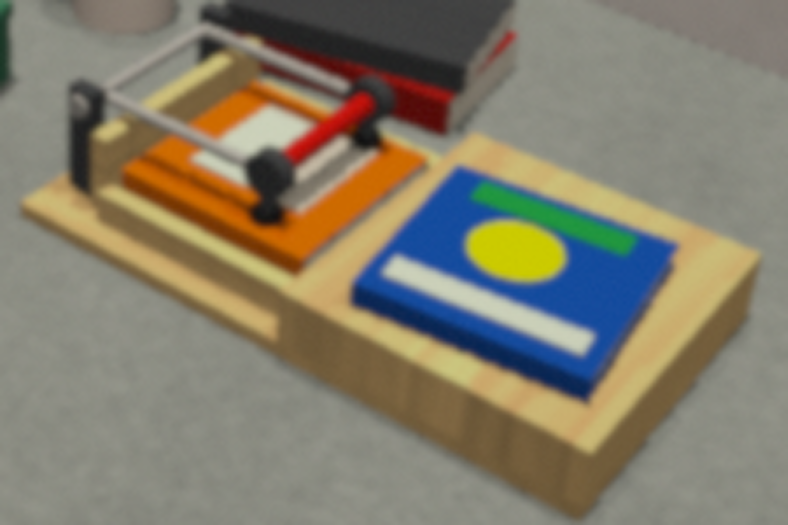

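```bash
cat > h.py <<'E'
import numpy as np, cv2
from scipy.optimize import least_squares
from rig import ctrl, viewer
def proj(cal,P):
    E=np.array(cal["extrinsics"]);K=np.array(cal["mtx"])
    p=(np.atleast_2d(P)-E[:3,3])@E[:3,:3]
    p=p*[1,-1,-1]
    q=p@K.T
    return q[:,:2]/q[:,2:]
def place(x,L):
    c,s=np.cos(x[2]),np.sin(x[2]); L=np.atleast_2d(L).astype(float)
    return np.c_[x[0]+c*L[:,0]-s*L[:,1], x[1]+s*L[:,0]+c*L[:,1], L[:,2]]
def fit(obs,x0):
    # obs: list of (cal, L pts Nx3, px Nx2)
    f=lambda x: np.concatenate([(proj(c,place(x,L))-p).ravel() for c,L,p in obs])
    r=least_squares(f,x0,loss="soft_l1"); return r.x,f(r.x).reshape(-1,2)
E
cat > m1.py <<'E'
from h import *
cs,cd=viewer.calibration("scene"),viewer.calibration("side")
S=lambda a:np.array(a)/[3.5,3.3]+[40,155]
D=lambda a:np.array(a)/3.5+[215,200]
led=np.array([[-100,-255,44],[100,-255,44],[100,-75,44],[-100,-75,44]])
o=[(cs,led,S([[30,190],[77,483],[425,360],[337,100]])),(cd,led,D([[583,455],[762,258],[478,133],[278,303]]))]
x,r=fit(o,[450,100,0]);print("rack",x.round(3),r.round(1).tolist())
for n,z in (("scene",0),):
  x1,_=fit(o[:1],x);x2,_=fit(o[1:],x);print(x1.round(3),x2.round(3))
b=np.array([[-65,-65,60],[-65,65,60],[65,65,60],[65,-65,60]])
o2=[(cs,b,S([[55,205],[280,120],[358,288],[122,380]])),(cd,b,D([[590,385],[355,288],[460,167],[678,245]]))]
y,r=fit(o2,x);print("book",y.round(3),r.round(1).tolist())
R=np.array([[np.cos(x[2]),-np.sin(x[2])],[np.sin(x[2]),np.cos(x[2])]])
print("book in rack",(R.T@(y[:2]-x[:2])).round(1),y[2]-x[2])
bar=place(x,[[-44,-30,72],[44,-30,72],[0,-30,72]]);print("bar",bar.round(1))
print("bar px scene crop",((proj(cs,bar)-[40,155])*[3.5,3.3]).round(),"side",((proj(cd,bar)-[215,200])*3.5).round())
E
python3 m1.py
```

```text
rack [4.51496e+02 9.67540e+01 3.18000e-01] [[35.0, -30.9], [65.2, -52.5], [45.7, -62.9], [22.1, -42.3], [-57.3, -7.9], [-75.8, -15.4], [-77.4, -2.7], [-65.3, 3.4]]
[4.53069e+02 9.34280e+01 4.40000e-01] [574.603   4.661   6.335]
book [ 5.73665e+02 -1.59816e+02  1.66000e-01] [[-1.0, -0.0], [-0.7, -0.2], [-1.5, -1.7], [-3.4, 1.0], [-0.6, -2.8], [-1.6, -3.6], [-0.7, -2.2], [0.3, -1.2]]
book in rack [  35.8 -281.9] -0.152009177348378
bar [[419.1  54.5  72. ]
 [502.7  82.   72. ]
 [460.9  68.3  72. ]]
bar px scene crop [[514. -49.]
 [592.  33.]
 [552.  -9.]] side [[ 26. 190.]
 [ 99. 111.]
 [ 64. 149.]]
```

```bash
sed -i 's/,loss="soft_l1"//' h.py; sed -i 's/\[450,100,0\]/[575,5,0.05]/' m1.py; python3 m1.py
```

```text
rack [5.74107e+02 6.89500e+00 6.40000e-02] [[-1.6, -0.3], [-1.6, -0.7], [-1.1, 0.4], [-1.0, -1.0], [0.8, -0.8], [-1.0, -1.3], [-1.7, -0.5], [-0.6, -4.0]]
[5.7533e+02 9.1850e+00 6.7000e-02] [5.71771e+02 3.65700e+00 5.90000e-02]
book [ 5.73014e+02 -1.59983e+02  1.76000e-01] [[-1.4, 0.1], [-1.2, -0.6], [-1.4, -2.4], [-3.1, 0.8], [-0.2, -2.6], [-1.6, -3.1], [-1.2, -2.0], [0.0, -1.3]]
book in rack [ -11.8 -166.5] 0.1113060621179151
bar [[532.1 -25.9  72. ]
 [619.9 -20.2  72. ]
 [576.  -23.   72. ]]
bar px scene crop [[422. 114.]
 [465. 229.]
 [443. 170.]] side [[273. 167.]
 [362. 103.]
 [319. 134.]]
```

Request:
{"method": "drive_tool", "body": {"rows": [[[0.36,-0.5,0,0,0,0.1],[0.72,-1.0,0,0,0,0.2],[0.72,-1.0,0,0,0,0.309]]], "fingers": 0, "force": 25}}

```text
time_s: 0.52
eef_pos: [288.6, 376.8, 404.2]
ee_rot: [-0.0, -0.032, 0.999, -0.001]
force: [-0.7, 0.2, 0.5]
grip_width: 0.497
```

Request:
{"method": "drive_tool", "body": {"rows": [[[0.36,-0.5,0,0,0,0],[0.72,-1.0,0,0,0,0]]]}}

```text
time_s: 0.78
eef_pos: [360.5, 276.3, 404.1]
ee_rot: [-0.0, -0.033, 0.999, -0.001]
force: [-0.2, 0.4, 0.9]
grip_width: 0.501
```

Request:
{"method": "drive_tool", "body": {"rows": [[[0.36,-0.5,0,0,0,0],[0.72,-1.0,0,0,0,0]]]}}

```text
time_s: 1.02
eef_pos: [433.3, 174.5, 404.1]
ee_rot: [-0.0, -0.033, 0.999, -0.001]
force: [0.3, 1.0, -0.4]
grip_width: 0.498
```

Request:
{"method": "drive_tool", "body": {"rows": [[[0.36,-0.5,0,0,0,0],[0.71,-1.0,0,0,0,0]]]}}

```text
time_s: 1.27
eef_pos: [505.2, 72.5, 404.1]
ee_rot: [-0.0, -0.033, 0.999, -0.001]
force: [0.7, 0.5, -0.6]
grip_width: 0.504
```

Request:
{"method": "drive_tool", "body": {"rows": [[[0.36,-0.5,-0.2,0,0,0],[0.71,-0.97,-0.5,0,0,0],[0.71,-0.97,-0.5,0,0,0]]]}}

```text
time_s: 1.65
eef_pos: [577.1, -27.2, 351.2]
ee_rot: [-0.002, -0.031, 1.0, -0.0]
force: [0.2, 0.3, -0.6]
grip_width: 0.497
```

```bash
python3 - <<'E'
from h import *
import pickle
s=ctrl.sense();c=viewer.calibration("wrist");im=viewer.capture("wrist")
pickle.dump(c,open("w1.pkl","wb"));cv2.imwrite("pics/w1.png",cv2.resize(im[:,:,::-1],None,fx=1.5,fy=1.5,interpolation=cv2.INTER_CUBIC))
x=[574.1,6.9,.064]
L=[[-100,-75,44],[100,-75,44],[-44,-30,72],[44,-30,72],[-75,68,62],[75,68,62]]
print(s["eef_pos"],(proj(c,place(x,L))*1.5).round())
E
```

```text
[577.09148629 -27.15704941 351.17200626] [[304.  94.]
 [319. 420.]
 [388. 204.]
 [387. 360.]
 [577. 142.]
 [548. 400.]]
```

View pics/w1.png

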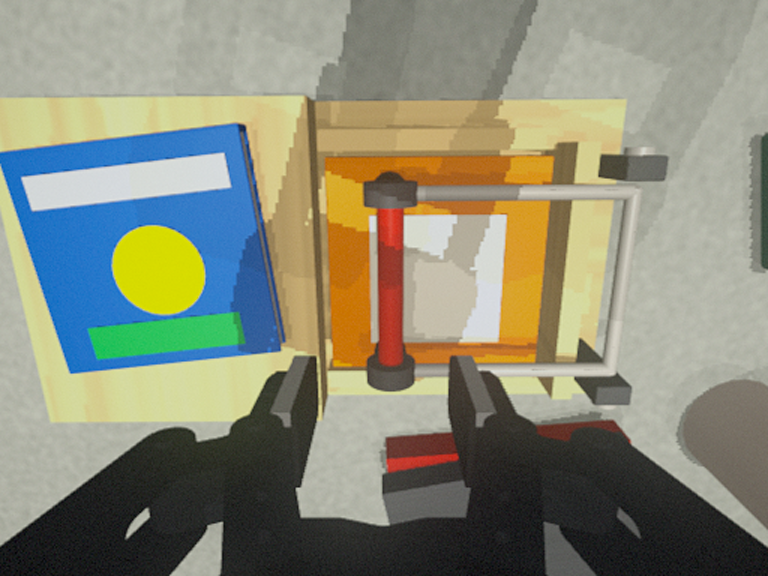

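```bash
cat > m2.py <<'E'
from h import *
import pickle
c=pickle.load(open("w1.pkl","rb"))
W=lambda a:np.array(a)/1.5
L=np.array([[-100,-75,44],[100,-75,44],[-44,-30,72],[44,-30,72],[-100,-255,44],[100,-255,44]])
o=[(c,L[[0,1,2,3,5]],W([[307,96],[325,418],[389,206],[390,354],[51,421]]))]
x,r=fit(o,[574,7,.064]);print("rack",x.round(3),(r*1.5).round(1).tolist())
b=np.array([[-65,65,60],[65,65,60],[65,-65,60]])
y,r=fit([(c,b,W([[240,125],[282,349],[72,373]]))],[573,-160,.176]);print("book",y.round(3),(r*1.5).round(1).tolist())
R=np.array([[np.cos(x[2]),-np.sin(x[2])],[np.sin(x[2]),np.cos(x[2])]])
print("book in rack",(R.T@(y[:2]-x[:2])).round(1),y[2]-x[2])
print(place(x,[[0,-30,72],[0,95,72]]).round(1))
E
python3 m2.py
```

```text
rack [5.72928e+02 8.78700e+00 7.30000e-02] [[-1.3, -2.9], [-2.0, 1.5], [1.7, -3.0], [1.7, 5.1], [-0.6, 1.4]]
book [ 5.71305e+02 -1.57043e+02  1.75000e-01] [[0.3, -3.3], [1.4, 3.1], [-1.8, 1.5]]
book in rack [ -13.8 -165.3] 0.1011146562513147
[[575.1 -21.1  72. ]
 [566.  103.5  72. ]]
```

Request:
{"method": "drive_tool", "body": {"rows": [[[0,0.05,-0.4,0,0,0],[0,0.05,-0.8,0,0,0],[0,0.05,-0.9,0,0,0]]]}}

```text
time_s: 2.08
eef_pos: [576.1, -20.0, 261.0]
ee_rot: [-0.003, -0.033, 0.999, 0.0]
force: [0.3, -0.5, 0.9]
grip_width: 0.498
```

Request:
{"method": "drive_tool", "body": {"rows": [[[0,0,-0.2,0,0,0],[0,0,-0.33,0,0,0],[0,0,-0.33,0,0,0]]]}}

```text
time_s: 2.45
eef_pos: [576.2, -19.7, 228.4]
ee_rot: [-0.003, -0.033, 0.999, 0.0]
force: [0.2, 1.0, 0.4]
grip_width: 0.504
```

Request:
{"method": "drive_tool", "body": {"rows": [[[0,0,0,0,0,0],[0,0,0,0,0,0],[0,0,0,0,0,0],[0,0,0,0,0,0],[0,0,0,0,0,0]]], "fingers": -1, "force": 25}}

```text
time_s: 3.08
eef_pos: [576.6, -22.1, 229.9]
ee_rot: [-0.002, -0.033, 0.999, -0.003]
force: [-1.7, -18.6, 2.1]
grip_width: 0.155
```

Request:
{"method": "drive_tool", "body": {"rows": [[[0,-0.02,0,0,0,0],[0,-0.02,0,0,0,0],[0,-0.02,0,0,0,0]]]}}

```text
time_s: 3.45
eef_pos: [576.6, -22.9, 230.1]
ee_rot: [-0.002, -0.033, 0.999, -0.001]
force: [1.5, 8.9, -1.1]
grip_width: 0.147
```

```bash
python3 - <<'E'
import numpy as np
def tab(A):
    P=[np.array([-.069*125*(1-np.cos(a)),.998*125*(1-np.cos(a)),125*np.sin(a)])/100 for a in A]
    print(A[0],A[-1],[[*(p-P[0]).round(3).tolist(),0,0,0] for p in P[1:]])
tab(np.arange(0,.81,.1)); tab(np.arange(.8,1.41,.1)); tab(np.r_[np.arange(1.4,1.91,.1),1.96])
E
```

```text
0.0 0.8 [[-0.0, 0.006, 0.125, 0, 0, 0], [-0.002, 0.025, 0.248, 0, 0, 0], [-0.004, 0.056, 0.369, 0, 0, 0], [-0.007, 0.098, 0.487, 0, 0, 0], [-0.011, 0.153, 0.599, 0, 0, 0], [-0.015, 0.218, 0.706, 0, 0, 0], [-0.02, 0.293, 0.805, 0, 0, 0], [-0.026, 0.378, 0.897, 0, 0, 0]]
0.8 1.4 [[-0.006, 0.094, 0.082, 0, 0, 0], [-0.013, 0.195, 0.155, 0, 0, 0], [-0.021, 0.303, 0.217, 0, 0, 0], [-0.029, 0.417, 0.268, 0, 0, 0], [-0.037, 0.535, 0.308, 0, 0, 0], [-0.045, 0.657, 0.335, 0, 0, 0]]
1.4 1.96 [[-0.009, 0.124, 0.015, 0, 0, 0], [-0.017, 0.248, 0.018, 0, 0, 0], [-0.026, 0.373, 0.008, 0, 0, 0], [-0.034, 0.495, -0.015, 0, 0, 0], [-0.043, 0.615, -0.049, 0, 0, 0], [-0.047, 0.685, -0.075, 0, 0, 0]]
```

Request:
{"method": "drive_tool", "body": {"rows": [[[0,0.006,0.125,0,0,0],[-0.002,0.025,0.25,0,0,0],[-0.004,0.055,0.37,0,0,0],[-0.007,0.1,0.49,0,0,0],[-0.01,0.153,0.6,0,0,0],[-0.015,0.22,0.705,0,0,0],[-0.02,0.293,0.805,0,0,0],[-0.026,0.378,0.897,0,0,0]]]}}

```text
time_s: 4.45
eef_pos: [573.9, 13.7, 322.2]
ee_rot: [-0.001, -0.032, 0.999, -0.004]
force: [-3.8, -13.2, 7.1]
grip_width: 0.15
```

```bash
python3 - <<'E'
from h import *
cv2.imwrite("pics/s2.png",viewer.capture("side")[:,:,::-1]);print(ctrl.sense()["force"])
E
```

```text
[ -7.78449805 -11.23061861   9.81901789]
```

View pics/s2.png

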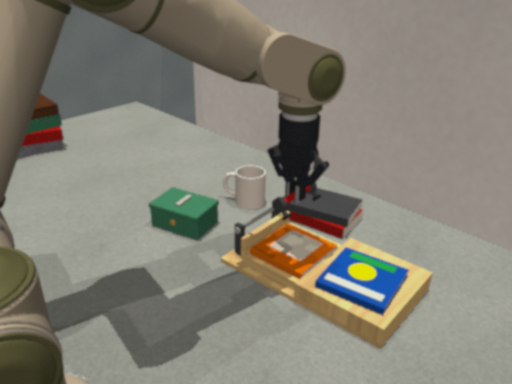

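Request:
{"method": "drive_tool", "body": {"rows": [[[-0.006,0.1,0.075,0,0,0],[-0.013,0.2,0.15,0,0,0],[-0.02,0.31,0.21,0,0,0],[-0.029,0.425,0.26,0,0,0],[-0.037,0.54,0.3,0,0,0],[-0.045,0.665,0.325,0,0,0]]]}}

```text
time_s: 5.25
eef_pos: [569.1, 81.4, 357.9]
ee_rot: [0.0, -0.033, 0.999, -0.004]
force: [-0.5, -2.0, -1.1]
grip_width: 0.151
```

Request:
{"method": "drive_tool", "body": {"rows": [[[-0.009,0.124,0.015,0,0,0],[-0.017,0.25,0.018,0,0,0],[-0.026,0.375,0.008,0,0,0],[-0.034,0.5,-0.015,0,0,0],[-0.043,0.62,-0.05,0,0,0],[-0.047,0.69,-0.075,0,0,0],[-0.047,0.69,-0.075,0,0,0]]]}}

```text
time_s: 6.12
eef_pos: [564.4, 150.9, 350.1]
ee_rot: [0.0, -0.033, 0.999, -0.004]
force: [0.8, 1.5, 1.6]
grip_width: 0.15
```

```bash
python3 - <<'E'
from h import *
s=ctrl.sense();print(s["force"],s["eef_pos"])
cv2.imwrite("pics/s3.png",viewer.capture("scene")[:,:,::-1])
E
```

```text
[0.82583644 1.49806037 1.57673371] [564.42717722 150.92731698 350.06041716]
```

View pics/s3.png

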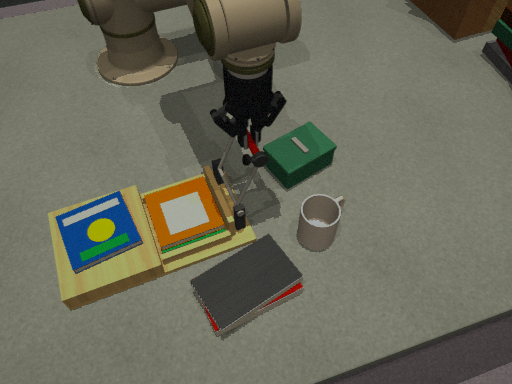

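Request:
{"method": "drive_tool", "body": {"rows": [[[0,0,0,0,0,0],[0,0,0,0,0,0],[0,0,0,0,0,0],[0,0,0.3,0,0,0],[0,0,0.6,0,0,0],[0,0,0.6,0,0,0]]], "fingers": 0}}

```text
time_s: 6.92
eef_pos: [564.5, 150.5, 412.4]
ee_rot: [0.002, -0.033, 0.999, -0.004]
force: [0.1, 0.4, -0.7]
grip_width: 0.498
```

```bash
python3 - <<'E'
from h import *
cv2.imwrite("pics/s4.png",viewer.capture("scene")[:,:,::-1]);print(ctrl.sense()["joints"])
E
```

```text
[ 0.0613203   0.44082581  1.299971   -0.00791518  1.39936648 -1.57356718]
```

View pics/s4.png

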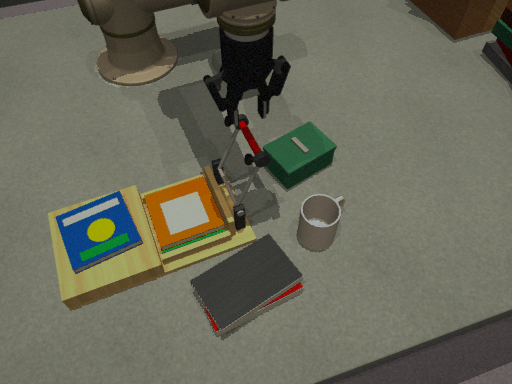

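Request:
{"method": "drive_tool", "body": {"rows": [[[-0.15,-0.5,0,0,0,0],[-0.3,-1.0,0,0,0,0]]], "fingers": 1}}

```text
time_s: 7.22
eef_pos: [533.8, 49.5, 409.2]
ee_rot: [-0.0, -0.033, 0.999, -0.004]
force: [0.7, 0.1, -0.7]
grip_width: 0.9
```

Request:
{"method": "drive_tool", "body": {"rows": [[[-0.15,-0.5,0,0,0,0],[-0.3,-1.0,-0.2,0,0,0]]]}}

```text
time_s: 7.48
eef_pos: [503.0, -52.0, 388.8]
ee_rot: [0.0, -0.033, 0.999, -0.004]
force: [1.6, -0.4, -1.3]
grip_width: 1.004
```

Request:
{"method": "drive_tool", "body": {"rows": [[[-0.2,-0.5,-0.3,0,0,0],[-0.37,-1.0,-0.6,0,0,0],[-0.37,-1.0,-0.8,0,0,0],[-0.37,-1.0,-0.8,0,0,0]]]}}

```text
time_s: 7.98
eef_pos: [465.4, -152.1, 307.0]
ee_rot: [-0.002, -0.033, 0.999, -0.003]
force: [0.5, -0.3, -0.1]
grip_width: 0.995
```

```bash
python3 - <<'E'
from h import *
import pickle
s=ctrl.sense();c=viewer.calibration("wrist");im=viewer.capture("wrist")
pickle.dump(c,open("w2.pkl","wb"));cv2.imwrite("pics/w2.png",cv2.resize(im[:,:,::-1],None,fx=1.5,fy=1.5,interpolation=cv2.INTER_CUBIC))
print(s["eef_pos"])
E
```

```text
[ 465.44438037 -152.08480644  307.01755815]
```

View pics/w2.png

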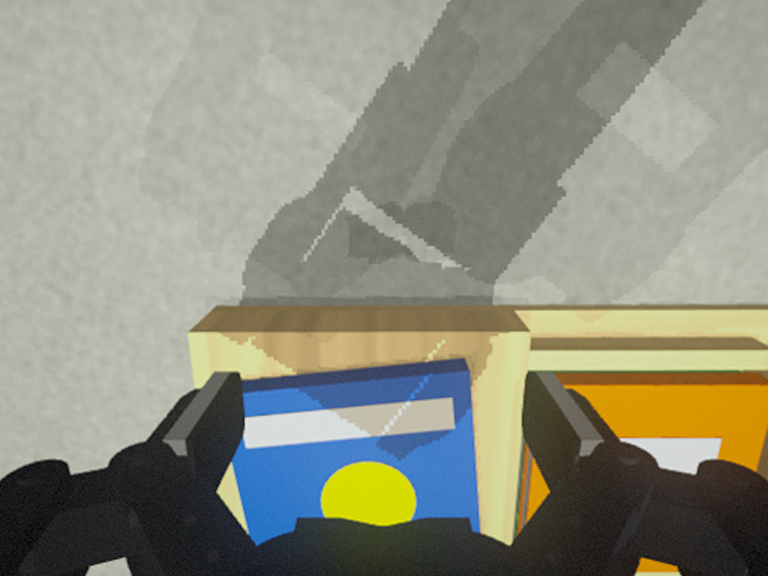

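```bash
python3 - <<'E'
from h import *
import pickle
c=pickle.load(open("w2.pkl","rb"));c1=pickle.load(open("w1.pkl","rb"))
L=np.array([[-100,-255,44],[-100,-75,44]])
o=[(c,L,np.array([[190,332],[528,332]])/1.5)]
print(fit(o,[574,7,.066]))
L1=np.array([[-100,-75,44],[100,-75,44],[-44,-30,72],[44,-30,72],[100,-255,44]])
o+=[(c1,L1,np.array([[307,96],[325,418],[389,206],[390,354],[51,421]])/1.5)]
x,r=fit(o,[574,7,.066]);print(x.round(3),r.round(1).tolist())
b=np.array([[-65,65,60],[-65,65,44.]])
b2=np.array([[-65,65,60],[65,65,60],[65,-65,60]])
y,r=fit([(c,b,np.array([[465,360],[469,374]])[::-1]/1.5),(c1,b2,np.array([[240,125],[282,349],[72,373]])/1.5)],[572,-158,.175]);print(y,r)
E
```

```text
(array([5.74782143e+02, 8.23908775e+00, 6.71733830e-02]), array([[-2.05042634,  0.26338025],
       [ 2.03913445,  0.19218118]]))
[5.73169e+02 8.76500e+00 7.40000e-02] [[-2.0, 0.3], [2.2, -1.1], [-0.9, -1.6], [-1.3, 1.2], [1.1, -1.7], [1.1, 3.7], [-0.4, 1.1]]
[ 5.72466785e+02 -1.57834508e+02  1.79288282e-01] [[ 1.53720157 -1.53355991]
 [ 0.6857352  -1.2985136 ]
 [-1.25194086 -1.0390781 ]
 [ 0.32912161  2.88833748]
 [-1.4891424   2.3773759 ]]
```

Request:
{"method": "drive_tool", "body": {"rows": [[[0,-0.13,-0.3,0,0,0],[0,-0.13,-0.65,0,0,0],[0,-0.13,-0.9,0,0,0],[0,-0.13,-0.97,0,0,0],[0,-0.13,-0.97,0,0,0]]]}}

```text
time_s: 8.65
eef_pos: [466.3, -164.6, 212.0]
ee_rot: [-0.0, -0.034, 0.999, -0.004]
force: [1.0, -0.4, 1.1]
grip_width: 0.999
```

```bash
python3 - <<'E'
from h import *
a=viewer.capture("side")[150:370,200:460,::-1]
cv2.imwrite("pics/s5.png",cv2.resize(a,None,fx=2.7,fy=2.7,interpolation=cv2.INTER_CUBIC));print(ctrl.sense()["joints"])
E
```

```text
[-0.57583982  0.49631669  1.80019423 -0.00833683  0.84054506 -2.20832006]
```

View pics/s5.png

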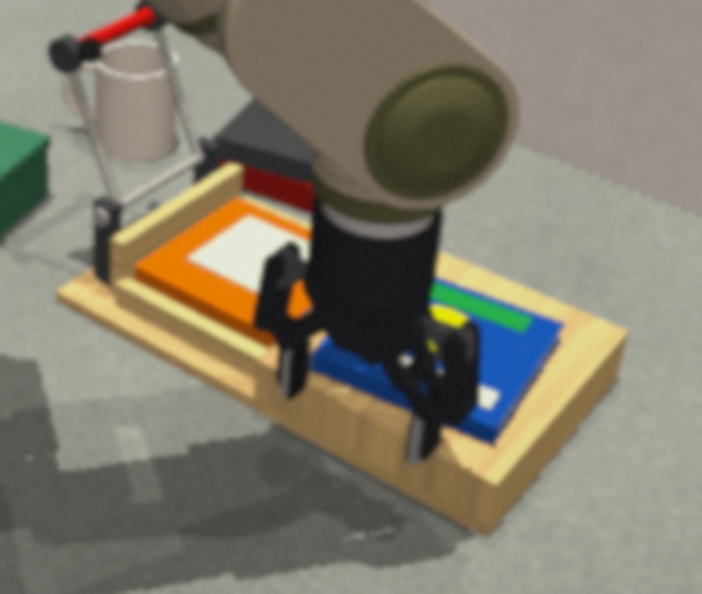

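```bash
python3 - <<'E'
from h import *
c=viewer.calibration("side")
for z in (45,50,55):
    print(z,((proj(c,place([466.3,-164.6,.068],[[x,y,z] for y in(44,-44,) for x in(-11,11)]))-[200,150])*2.7).round().tolist())
E
```

```text
45 [[282.0, 408.0], [302.0, 391.0], [400.0, 472.0], [419.0, 453.0]]
50 [[283.0, 402.0], [302.0, 385.0], [401.0, 466.0], [420.0, 447.0]]
55 [[283.0, 396.0], [303.0, 379.0], [402.0, 460.0], [421.0, 441.0]]
```

Request:
{"method": "drive_tool", "body": {"rows": [[[0.04,0.003,-0.04,0,0,0],[0.12,0.008,-0.04,0,0,0],[0.18,0.012,-0.04,0,0,0],[0.24,0.016,-0.04,0,0,0],[0.29,0.02,-0.04,0,0,0],[0.34,0.023,-0.04,0,0,0],[0.39,0.026,-0.04,0,0,0],[0.43,0.029,-0.04,0,0,0],[0.43,0.029,-0.04,0,0,0]]]}}

```text
time_s: 9.82
eef_pos: [509.6, -161.8, 208.4]
ee_rot: [0.0, -0.034, 0.999, -0.004]
force: [0.6, -0.3, 0.4]
grip_width: 0.997
```

```bash
python3 - <<'E'
from h import *
a=viewer.capture("side")[150:370,200:460,::-1]
cv2.imwrite("pics/s6.png",cv2.resize(a,None,fx=2.7,fy=2.7,interpolation=cv2.INTER_CUBIC));print(ctrl.sense()["force"])
a=viewer.capture("scene")[155:335,40:260,::-1];cv2.imwrite("pics/s6b.png",cv2.resize(a,None,fx=3.5,fy=3.3,interpolation=cv2.INTER_CUBIC))
E
```

```text
[-0.27310447 -0.01481909  0.16335808]
```

View pics/s6.png

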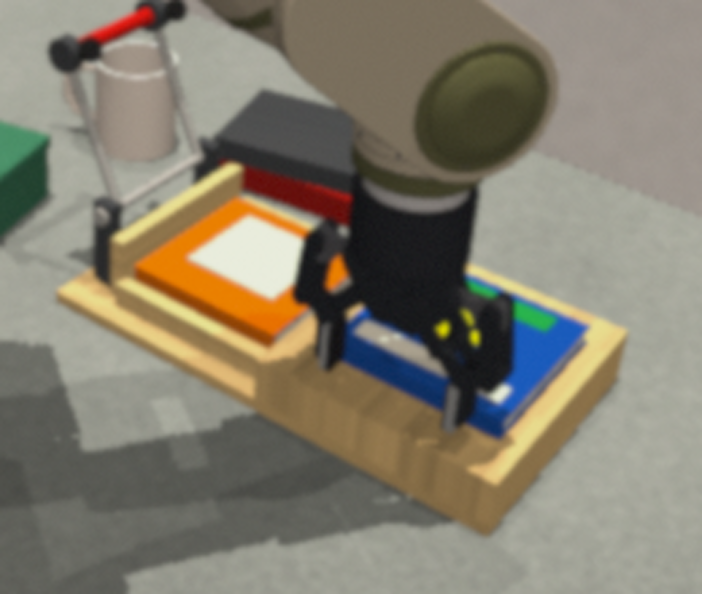

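View pics/s6b.png

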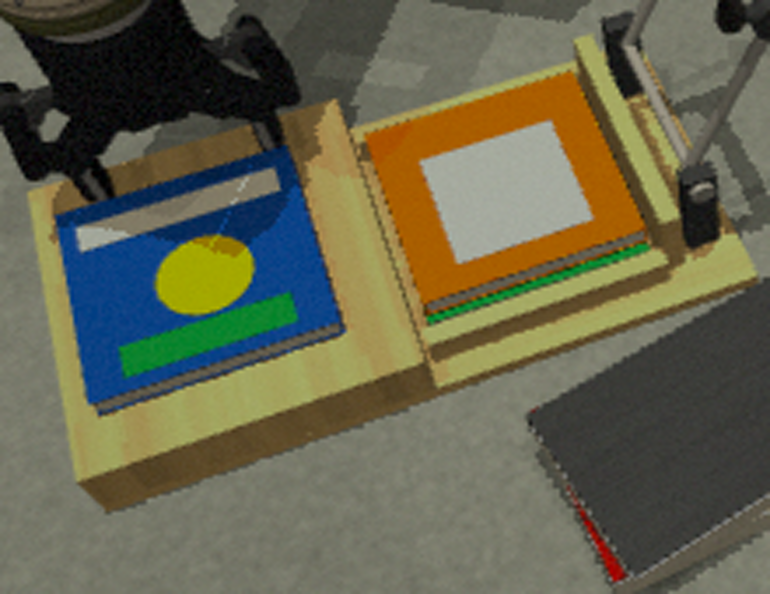

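```bash
python3 - <<'E'
from h import *
cs,cd=viewer.calibration("scene"),viewer.calibration("side")
S=lambda a:np.array(a)/[3.5,3.3]+[40,155]
D=lambda a:np.array(a)/2.7+[200,150]
b=np.array([[-65,-65,60],[-65,65,60],[65,65,60],[65,-65,60]])
x=np.array([574,8.3,.068])
# reference: orange top corners z=42, scene
o=[(cs,b-[0,0,18],S([[0,0]]*4))]
ob=[(cs,b[1:],S([[290,152],[343,327],[92,402]]))]
oo=[(cs,b[[0,1,2,3]]-[0,0,18],S([[366,132],[572,71],[648,232],[428,303]]))]
B,r=fit(ob,[574,-158,.07]);O,r2=fit(oo,x);print(B,r.round(1).tolist(),O,r2.round(1).tolist())
d=B[:2]-O[:2];s=x[2];print(d@[np.cos(s),np.sin(s)],d@[-np.sin(s),np.cos(s)],B[2]-O[2])
E
```

```text
[ 5.90999338e+02 -1.62771597e+02  5.05304378e-02] [[0.9, -1.5], [0.0, -0.4], [-0.8, 1.5]] [5.73410562e+02 7.60907419e+00 6.72776556e-02] [[-0.1, 0.7], [0.9, -0.3], [0.4, -0.9], [-1.1, 0.4]]
5.971167581186015 -171.18201857630743 -0.016747217866693385
```

Request:
{"method": "drive_tool", "body": {"rows": [[[-0.15,0,0,0,0,0],[-0.15,0,0.4,0,0,0],[-0.1,-0.1,0.9,0,0,0],[0.2,-0.4,1.0,0,0,0],[0.5,-0.8,1.0,0,0,0],[0.82,-1.0,1.0,0,0,0]]]}}

```text
time_s: 10.68
eef_pos: [591.9, -263.8, 308.6]
ee_rot: [0.001, -0.033, 0.999, -0.004]
force: [0.1, -0.4, -0.1]
grip_width: 0.999
```

Request:
{"method": "drive_tool", "body": {"rows": [[[0,0,0.2,0,0,-0.11],[0,0,0.4,0,0,-0.22],[0,0,0.5,0,0,-0.33],[0,0,0.5,0,0,-0.44],[0,0,0.5,0,0,-0.55],[0,0,0.5,0,0,-0.66],[0,0,0.5,0,0,-0.77],[0,0,0.5,0,0,-0.88],[0,0,0.5,0,0,-1.0],[0,0,0.5,0,0,-1.0]]]}}

```text
time_s: 11.92
eef_pos: [591.9, -263.9, 358.6]
ee_rot: [-0.002, 0.683, 0.73, -0.004]
force: [-0.7, 0.6, 0.5]
grip_width: 1.002
```

```bash
python3 - <<'E'
from h import *
import pickle
s=ctrl.sense();c=viewer.calibration("wrist");im=viewer.capture("wrist")
pickle.dump(c,open("w3.pkl","wb"));cv2.imwrite("pics/w3.png",cv2.resize(im[:,:,::-1],None,fx=1.5,fy=1.5,interpolation=cv2.INTER_CUBIC))
print(s["eef_pos"],s["joints"])
a=viewer.capture("scene")[155:335,40:260,::-1];cv2.imwrite("pics/s7b.png",cv2.resize(a,None,fx=3.5,fy=3.3,interpolation=cv2.INTER_CUBIC))
E
```

```text
[ 591.85342826 -263.8988893   358.61132725] [-0.59907076  0.62342449  1.14719889 -0.00637078  1.37698814 -0.66458101]
```

View pics/w3.png

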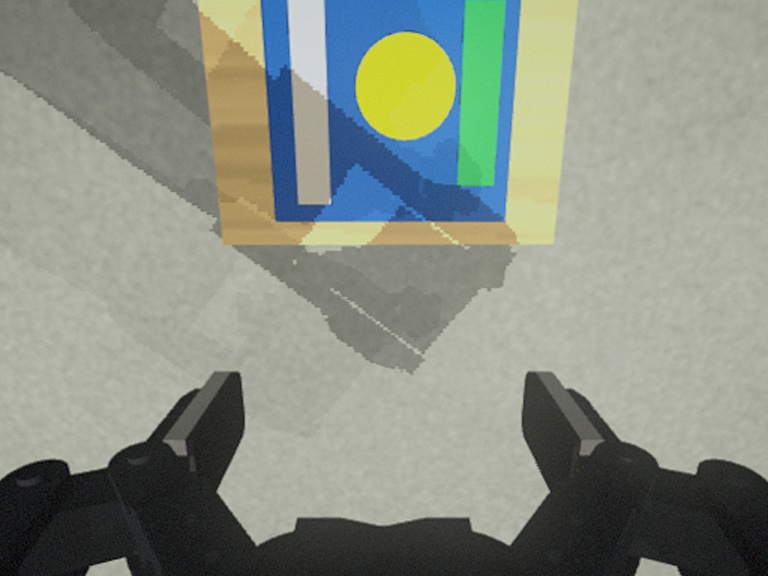

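View pics/s7b.png

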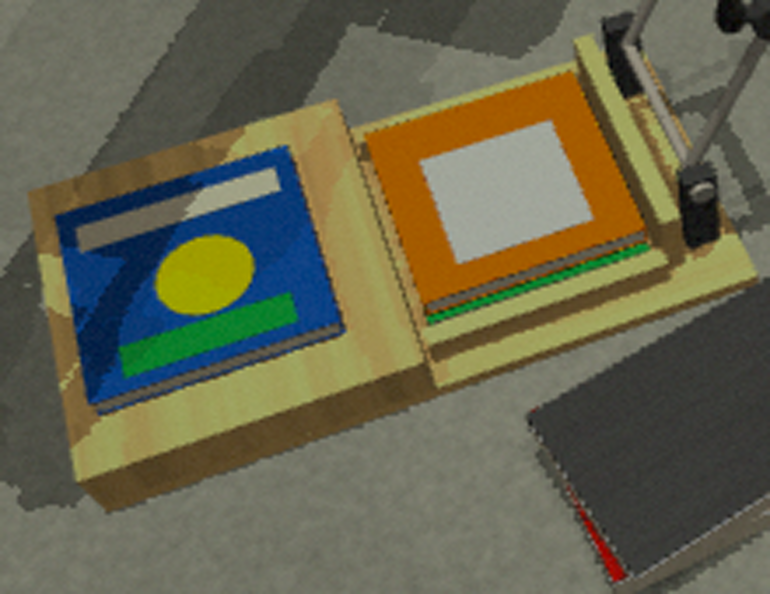

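Request:
{"method": "drive_tool", "body": {"rows": [[[0.03,0,-0.4,0,0,0],[0.03,0,-0.8,0,0,0],[0.03,0,-1.0,0,0,0]]]}}

```text
time_s: 12.4
eef_pos: [594.6, -263.6, 256.2]
ee_rot: [-0.004, 0.681, 0.732, -0.004]
force: [0.6, -0.0, 0.3]
grip_width: 0.996
```

Request:
{"method": "drive_tool", "body": {"rows": [[[0,0,-0.3,0,0,0],[0,0,-0.5,0,0,0],[0,0,-0.51,0,0,0],[0,0,-0.51,0,0,0]]]}}

```text
time_s: 12.9
eef_pos: [594.8, -263.8, 206.4]
ee_rot: [-0.003, 0.681, 0.732, -0.004]
force: [0.4, 0.5, 1.3]
grip_width: 1.003
```

Request:
{"method": "drive_tool", "body": {"rows": [[[0,0.0,0.02,0,0,0],[-0.007,0.1,0.02,0,0,0],[-0.015,0.22,0.02,0,0,0],[-0.023,0.34,0.02,0,0,0],[-0.03,0.45,0.02,0,0,0],[-0.038,0.56,0.02,0,0,0],[-0.046,0.67,0.02,0,0,0],[-0.053,0.78,0.02,0,0,0],[-0.06,0.89,0.02,0,0,0],[-0.068,1.0,0.02,0,0,0]]]}}

```text
time_s: 14.15
eef_pos: [588.0, -163.1, 208.4]
ee_rot: [-0.003, 0.681, 0.732, -0.004]
force: [0.8, -2.7, 2.7]
grip_width: 1.001
```

```bash
python3 - <<'E'
from h import *
print(ctrl.sense()["force"])
a=viewer.capture("scene")[155:335,40:260,::-1];cv2.imwrite("pics/s8b.png",cv2.resize(a,None,fx=3.5,fy=3.3,interpolation=cv2.INTER_CUBIC))
E
```

```text
[ 0.83241755 -2.72883106  2.66003769]
```

View pics/s8b.png

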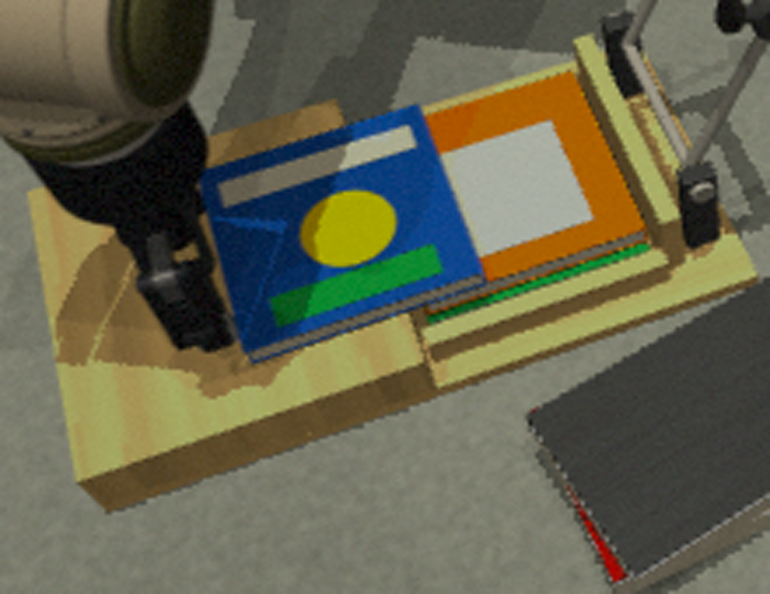

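Request:
{"method": "drive_tool", "body": {"rows": [[[-0.006,0.09,0,0,0,0],[-0.012,0.18,0,0,0,0],[-0.018,0.27,0,0,0,0],[-0.024,0.36,0,0,0,0],[-0.03,0.45,0,0,0,0],[-0.037,0.54,0,0,0,0],[-0.043,0.63,0,0,0,0],[-0.049,0.72,0,0,0,0],[-0.055,0.8,0,0,0,0],[-0.06,0.87,0,0,0,0]]]}}

```text
time_s: 15.45
eef_pos: [581.9, -74.3, 208.2]
ee_rot: [-0.004, 0.68, 0.733, -0.004]
force: [0.1, -1.6, -1.2]
grip_width: 0.999
```

Request:
{"method": "drive_tool", "body": {"rows": [[[-0.003,0.03,0,0,0,0],[-0.005,0.06,0,0,0,0],[-0.006,0.08,0,0,0,0],[-0.006,0.08,0,0,0,0]]]}}

```text
time_s: 15.95
eef_pos: [581.3, -66.3, 208.2]
ee_rot: [-0.004, 0.681, 0.733, -0.004]
force: [-0.4, 0.2, -0.1]
grip_width: 1.0
```

```bash
python3 - <<'E'
from h import *
print(ctrl.sense()["force"])
a=viewer.capture("scene")[155:335,40:260,::-1];cv2.imwrite("pics/s9b.png",cv2.resize(a,None,fx=3.5,fy=3.3,interpolation=cv2.INTER_CUBIC))
a=viewer.capture("side")[150:370,200:460,::-1]
cv2.imwrite("pics/s9.png",cv2.resize(a,None,fx=2.7,fy=2.7,interpolation=cv2.INTER_CUBIC))
E
```

```text
[-0.4037786   0.17254542 -0.07896832]
```

View pics/s9b.png

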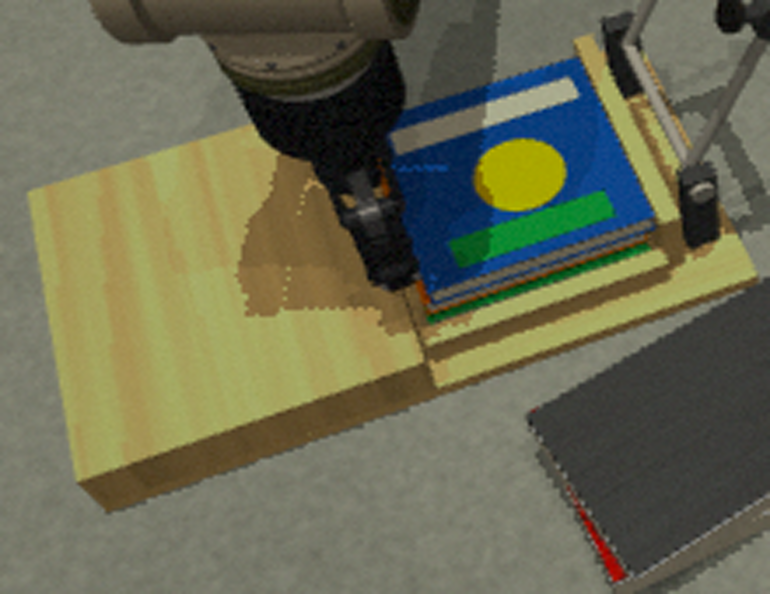

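View pics/s9.png

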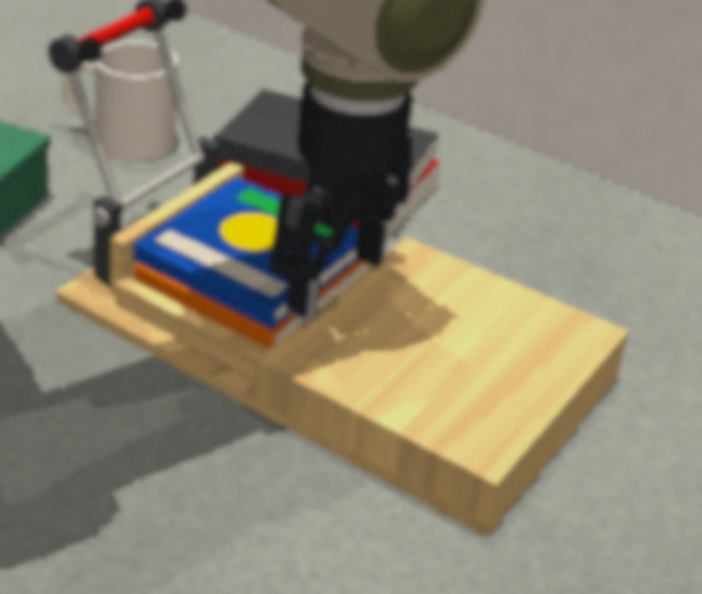

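Request:
{"method": "drive_tool", "body": {"rows": [[[-0.001,0.015,0,0,0,0],[-0.002,0.03,0,0,0,0],[-0.002,0.03,0,0,0,0]]]}}

```text
time_s: 16.42
eef_pos: [581.1, -65.4, 208.4]
ee_rot: [-0.002, 0.681, 0.732, -0.005]
force: [-2.8, -15.6, -0.5]
grip_width: 1.002
```

Request:
{"method": "drive_tool", "body": {"rows": [[[0,-0.1,0,0,0,0],[0,-0.25,0.1,0,0,0],[0,-0.25,0.5,0,0,0.11],[0,-0.25,1.0,0,0,0.22],[0,-0.25,1.0,0,0,0.33],[0,-0.25,1.0,0,0,0.44]]]}}

```text
time_s: 17.18
eef_pos: [581.0, -90.9, 309.8]
ee_rot: [0.0, 0.39, 0.921, -0.005]
force: [0.0, -0.3, -0.1]
grip_width: 1.0
```

Request:
{"method": "drive_tool", "body": {"rows": [[[-0.04,0.2,0.5,0,0,0.11],[-0.06,0.3,1.0,0,0,0.22],[-0.08,0.6,1.0,0,0,0.33],[-0.1,0.9,1.0,0,0,0.44],[-0.1,1.0,1.0,0,0,0.56],[-0.1,1.0,1.0,0,0,0.56]]], "fingers": 0}}

```text
time_s: 17.92
eef_pos: [570.9, 9.3, 410.5]
ee_rot: [0.003, -0.039, 0.999, -0.004]
force: [0.8, 0.2, 0.1]
grip_width: 0.502
```

```bash
python3 - <<'E'
from h import *
import pickle
s=ctrl.sense();c=viewer.calibration("wrist");im=viewer.capture("wrist")
pickle.dump(c,open("w4.pkl","wb"));cv2.imwrite("pics/w4.png",cv2.resize(im[:,:,::-1],None,fx=1.5,fy=1.5,interpolation=cv2.INTER_CUBIC))
a=viewer.capture("scene")[155:335,40:260,::-1];cv2.imwrite("pics/s10.png",cv2.resize(a,None,fx=3.5,fy=3.3,interpolation=cv2.INTER_CUBIC))
print(s["eef_pos"],s["ee_rot"])
E
```

```text
[570.88627537   9.27921551 410.50840001] [ 0.00291163 -0.0388845   0.99922949 -0.00446583]
```

View pics/w4.png

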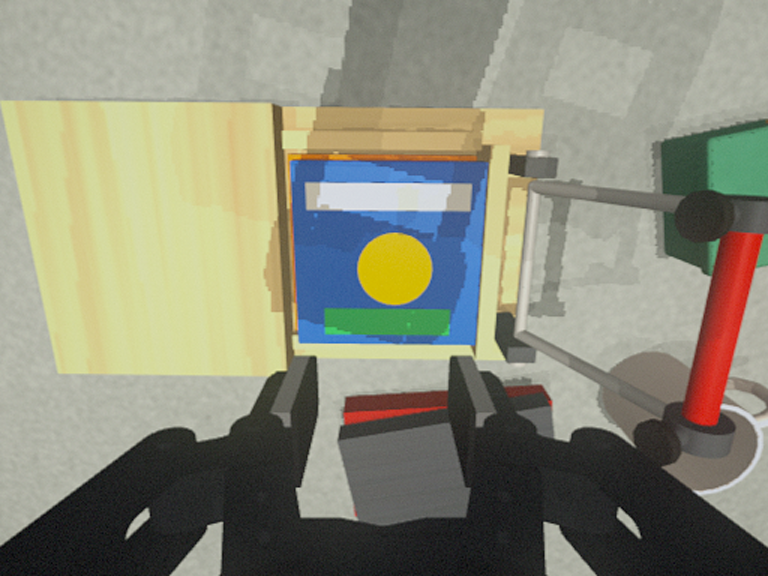

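View pics/s10.png

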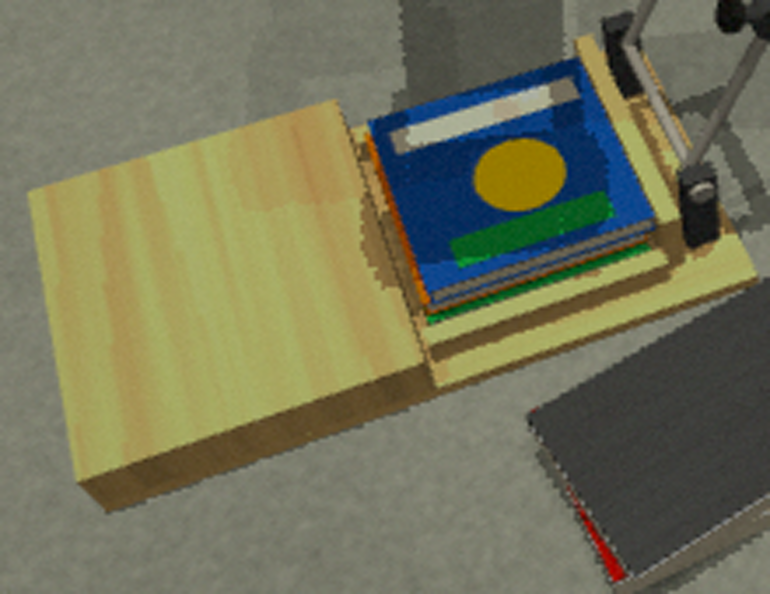

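```bash
python3 - <<'E'
from h import *
import pickle
c=pickle.load(open("w4.pkl","rb"));cs=viewer.calibration("scene")
S=lambda a:np.array(a)/[3.5,3.3]+[40,155]
L=np.array([[-100,-75,44],[100,-75,44],[100,-255,44],[-75,68,62],[75,68,62]])
x,r=fit([(c,L[:3],np.array([[274,104],[287,375],[58,373]])/1.5)],[574,8.3,.068])
b=np.array([[-65,-65,58],[-65,65,58],[65,65,58],[65,-65,58]])
y,r2=fit([(c,b,np.array([[291,160],[488,163],[474,345],[300,343]])/1.5)],[574,8,.068])
print(x,r.round(1).tolist(),y,r2.round(1).tolist())
y2,r2=fit([(cs,b,S([[369,122],[577,60],[654,222],[432,294]]))],[574,8,.068]);print(y2,r2.round(1).tolist())
for x,y in((x,y),(np.array([573.4,7.6,.067]),y2)):
  d=y[:2]-x[:2];s=.068;print(d@[np.cos(s),np.sin(s)],d@[-np.sin(s),np.cos(s)],y[2]-x[2])
E
```

```text
[5.74523554e+02 9.89053380e+00 6.28741115e-02] [[-0.1, -0.7], [0.3, 1.2], [-0.2, -0.1]] [5.74693930e+02 1.17908122e+01 6.64785900e-02] [[-0.8, -0.1], [1.0, -0.5], [1.1, 0.7], [-1.3, 0.4]]
[5.78161297e+02 1.14393311e+01 6.84632317e-02] [[-0.4, 0.5], [1.0, -0.5], [0.8, -0.8], [-1.2, 0.6]]
0.29910157670940446 1.8843100147939424 0.0036044784875089164
5.011166202259428 3.506939261676847 0.0014632317387696103
```

Request:
{"method": "drive_tool", "body": {"rows": [[[-0.03,0.4,0,0,0,0],[-0.05,0.8,0,0,0,0],[-0.05,0.9,0,0,0,0]]]}}

```text
time_s: 18.4
eef_pos: [565.9, 99.5, 410.3]
ee_rot: [0.003, -0.036, 0.999, -0.004]
force: [0.2, -0.4, -0.1]
grip_width: 0.497
```

Request:
{"method": "drive_tool", "body": {"rows": [[[-0.02,0.4,0,0,0,0],[-0.02,0.54,0,0,0,0],[-0.02,0.54,0,0,0,0]]]}}

```text
time_s: 18.77
eef_pos: [564.1, 153.1, 410.3]
ee_rot: [0.003, -0.036, 0.999, -0.005]
force: [0.5, -0.0, 0.6]
grip_width: 0.505
```

```bash
python3 - <<'E'
from h import *
s=ctrl.sense();c=viewer.calibration("wrist");im=viewer.capture("wrist")
cv2.imwrite("pics/w5.png",im[:,:,::-1])
print(s["eef_pos"],proj(c,place([574,8.3,.068],[[-44,147,185.7],[44,147,185.7]])))
E
```

```text
[564.11232012 153.06666995 410.29775819] [[259.6502021  144.59373537]
 [258.55293152 272.27476555]]
```

View pics/w5.png

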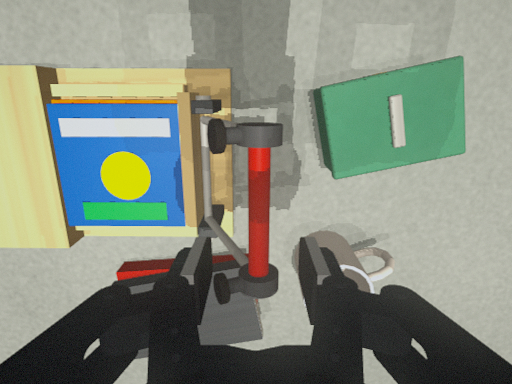

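Request:
{"method": "drive_tool", "body": {"rows": [[[0,0,-0.3,0,0,0],[0,0,-0.55,0,0,0],[0,0,-0.65,0,0,0],[0,0,-0.65,0,0,0]]]}}

```text
time_s: 19.32
eef_pos: [564.4, 151.8, 345.3]
ee_rot: [0.003, -0.035, 0.999, -0.005]
force: [-0.3, 0.0, 0.4]
grip_width: 0.499
```

Request:
{"method": "drive_tool", "body": {"rows": [[[0,0,0,0,0,0],[0,0,0,0,0,0],[0,0,0,0,0,0],[0,0,0,0,0,0],[0,0,0,0,0,0]]], "fingers": -1, "force": 30}}

```text
time_s: 19.95
eef_pos: [564.5, 152.1, 346.3]
ee_rot: [0.004, -0.036, 0.999, -0.004]
force: [-0.1, 4.3, 5.2]
grip_width: 0.152
```

```bash
python3 - <<'E'
import numpy as np
def tab(A):
    P=[np.array([-.068*125*(1-np.cos(a)),.998*125*(1-np.cos(a)),125*np.sin(a)])/100 for a in A]
    print(A[0],A[-1],[[*(p-P[0]).round(3).tolist(),0,0,0] for p in P[1:]])
tab(np.linspace(1.985,1.3,8)); tab(np.linspace(1.3,.7,7));tab(np.linspace(.7,.16,7))
E
```

```text
1.985 1.3 [[0.008, -0.114, 0.044, 0, 0, 0], [0.016, -0.232, 0.076, 0, 0, 0], [0.024, -0.352, 0.097, 0, 0, 0], [0.032, -0.474, 0.105, 0, 0, 0], [0.041, -0.596, 0.102, 0, 0, 0], [0.049, -0.717, 0.087, 0, 0, 0], [0.057, -0.836, 0.06, 0, 0, 0]]
1.3 0.7 [[0.008, -0.118, -0.039, 0, 0, 0], [0.016, -0.232, -0.09, 0, 0, 0], [0.023, -0.34, -0.153, 0, 0, 0], [0.03, -0.442, -0.225, 0, 0, 0], [0.036, -0.535, -0.308, 0, 0, 0], [0.042, -0.62, -0.399, 0, 0, 0]]
0.7 0.16 [[0.005, -0.068, -0.089, 0, 0, 0], [0.009, -0.128, -0.184, 0, 0, 0], [0.012, -0.18, -0.284, 0, 0, 0], [0.015, -0.222, -0.388, 0, 0, 0], [0.017, -0.255, -0.496, 0, 0, 0], [0.019, -0.277, -0.606, 0, 0, 0]]
```

Request:
{"method": "drive_tool", "body": {"rows": [[[0.008,-0.114,0.044,0,0,0],[0.016,-0.232,0.076,0,0,0],[0.024,-0.352,0.097,0,0,0],[0.032,-0.474,0.105,0,0,0],[0.041,-0.596,0.102,0,0,0],[0.049,-0.717,0.087,0,0,0],[0.057,-0.836,0.06,0,0,0]]]}}

```text
time_s: 20.82
eef_pos: [570.3, 67.5, 352.1]
ee_rot: [0.004, -0.035, 0.999, -0.005]
force: [1.1, 0.3, 3.0]
grip_width: 0.148
```

Request:
{"method": "drive_tool", "body": {"rows": [[[0.008,-0.118,-0.039,0,0,0],[0.016,-0.232,-0.09,0,0,0],[0.023,-0.34,-0.153,0,0,0],[0.03,-0.442,-0.225,0,0,0],[0.036,-0.535,-0.308,0,0,0],[0.042,-0.62,-0.399,0,0,0]]]}}

```text
time_s: 21.58
eef_pos: [574.5, 4.9, 311.5]
ee_rot: [0.004, -0.035, 0.999, -0.005]
force: [2.3, -0.5, -0.1]
grip_width: 0.148
```

Request:
{"method": "drive_tool", "body": {"rows": [[[0.005,-0.068,-0.089,0,0,0],[0.009,-0.128,-0.184,0,0,0],[0.012,-0.18,-0.284,0,0,0],[0.015,-0.222,-0.388,0,0,0],[0.017,-0.255,-0.496,0,0,0],[0.019,-0.277,-0.59,0,0,0],[0.019,-0.277,-0.59,0,0,0]]]}}

```text
time_s: 22.45
eef_pos: [576.6, -21.2, 253.2]
ee_rot: [0.004, -0.036, 0.999, -0.003]
force: [1.6, 14.4, 7.7]
grip_width: 0.147
```

Request:
{"method": "drive_tool", "body": {"rows": [[[0,0.01,-0.01,0,0,0],[0,0.01,-0.02,0,0,0],[0,0.01,-0.03,0,0,0],[0,0.01,-0.03,0,0,0]]]}}

```text
time_s: 22.95
eef_pos: [576.6, -20.7, 252.9]
ee_rot: [0.005, -0.036, 0.999, -0.004]
force: [-11.4, -1.6, 25.1]
grip_width: 0.15
```

```bash
python3 - <<'E'
from h import *
a=viewer.capture("side")[150:370,200:460,::-1]
cv2.imwrite("pics/s11.png",cv2.resize(a,None,fx=2.7,fy=2.7,interpolation=cv2.INTER_CUBIC))
a=viewer.capture("scene")[155:335,40:260,::-1];cv2.imwrite("pics/s11b.png",cv2.resize(a,None,fx=3.5,fy=3.3,interpolation=cv2.INTER_CUBIC))
E
```

```text
(no output)
```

View pics/s11.png

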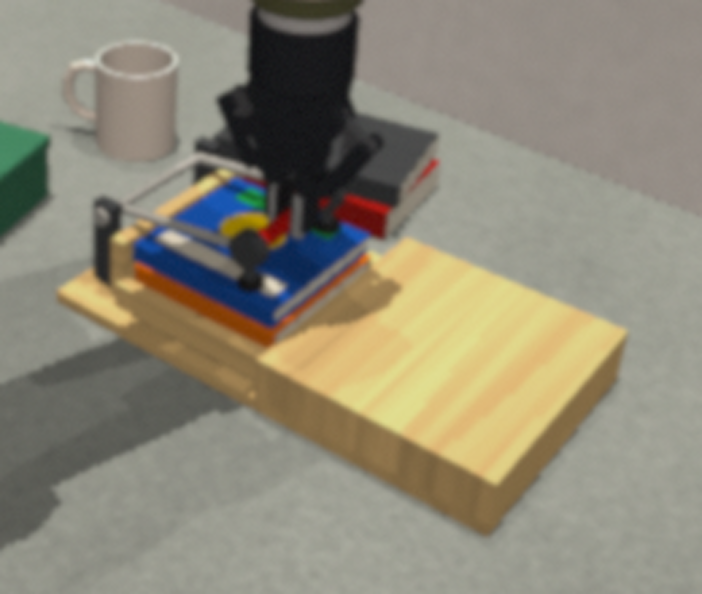

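View pics/s11b.png

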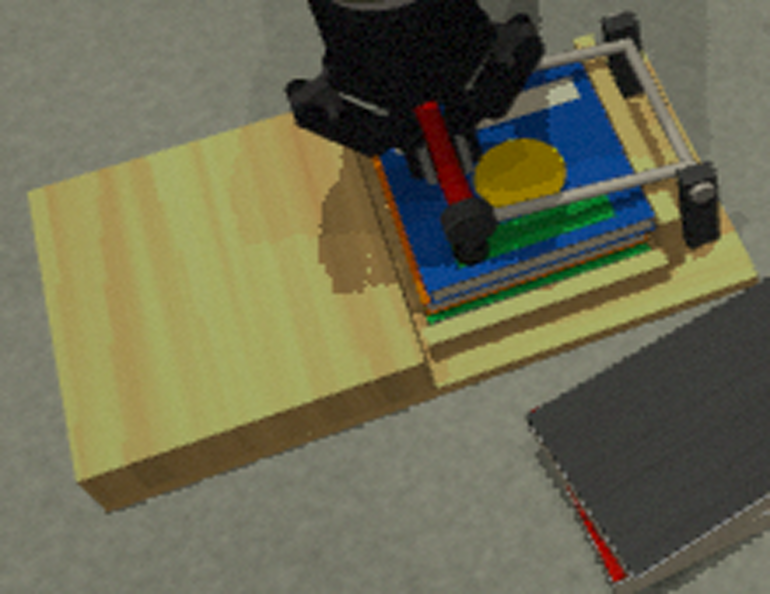

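Request:
{"method": "drive_tool", "body": {"rows": [[[0,0,0,0,0,0],[0,0,0.0,0,0,0]]]}}

```text
time_s: 23.3
eef_pos: [576.5, -20.6, 253.2]
ee_rot: [0.005, -0.036, 0.999, -0.004]
force: [-2.1, 2.0, 8.8]
grip_width: 0.144
```

Request:
{"method": "drive_tool", "body": {"rows": [[[0,0,0,0,0,0],[0,0,0,0,0,0],[0,0,0,0,0,0],[0,0,0,0,0,0],[0,0,0,0,0,0]]], "fingers": 0}}

```text
time_s: 23.92
eef_pos: [576.5, -20.7, 253.1]
ee_rot: [0.005, -0.036, 0.999, -0.004]
force: [0.3, -0.9, 0.1]
grip_width: 0.502
```

Request:
{"method": "drive_tool", "body": {"rows": [[[0,0,0.15,0,0,0],[0,0,0.4,0,0,0],[0,0,0.8,0,0,0],[0,0,1.0,0,0,0],[0,0,1.0,0,0,0]]]}}

```text
time_s: 24.55
eef_pos: [576.5, -20.6, 355.3]
ee_rot: [0.007, -0.036, 0.999, -0.005]
force: [0.2, -0.2, -0.1]
grip_width: 0.5
```

Request:
{"method": "drive_tool", "body": {"rows": [[[-0.3,0,0.2,0,0,0],[-0.7,0,0.5,0,0,0],[-1.0,0,0.5,0,0,0],[-1.0,0,0.5,0,0,0]]]}}

```text
time_s: 25.05
eef_pos: [475.3, -20.5, 405.2]
ee_rot: [0.007, -0.036, 0.999, -0.005]
force: [0.8, 0.5, 0.3]
grip_width: 0.497
```

```bash
python3 - <<'E'
from h import *
a=viewer.capture("side")[150:370,200:460,::-1]
cv2.imwrite("pics/s12.png",cv2.resize(a,None,fx=2.7,fy=2.7,interpolation=cv2.INTER_CUBIC))
a=viewer.capture("scene")[155:335,40:260,::-1];cv2.imwrite("pics/s12b.png",cv2.resize(a,None,fx=3.5,fy=3.3,interpolation=cv2.INTER_CUBIC))
E
```

```text
(no output)
```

View pics/s12.png

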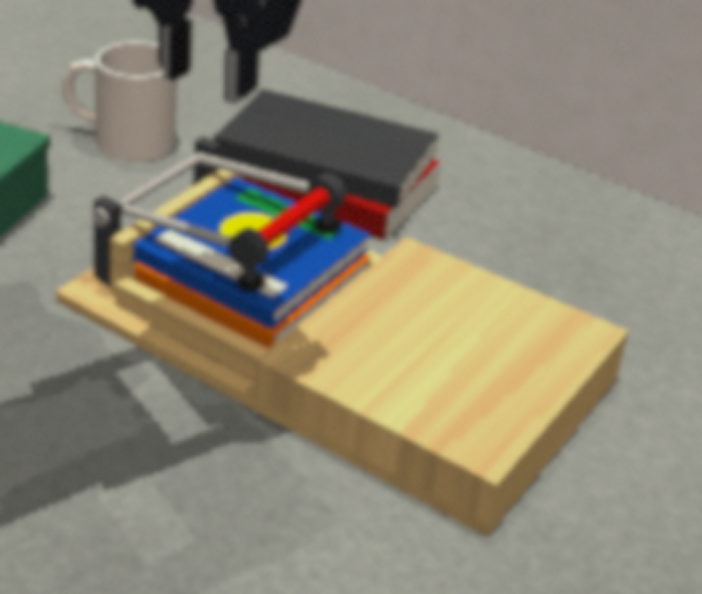

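View pics/s12b.png

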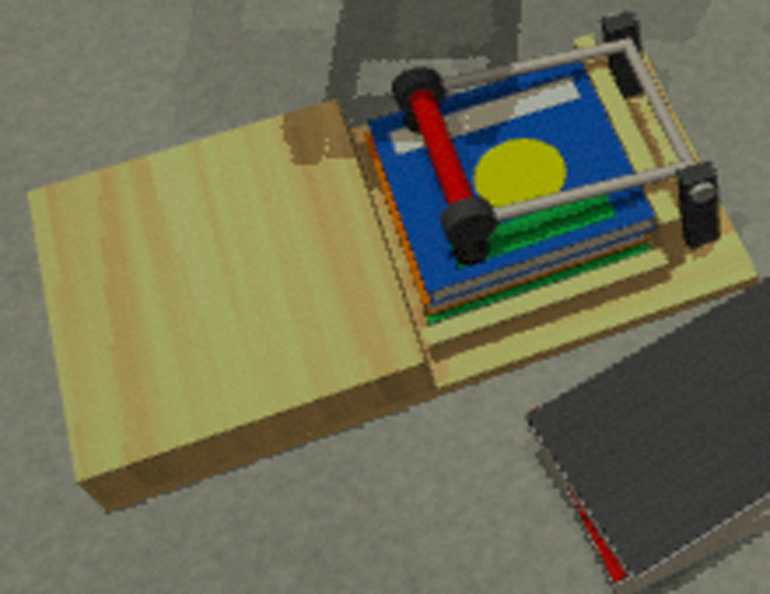

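Both pictures show the feet down on the blue book and the book still square against the back stop. In the scene crop its corners are near (370,122), (577,60), (654,222) and (432,294), unchanged since placing. The gripper is clear, so I'm handing in.

```bash
python3 -c "
from rig import ctrl
print(ctrl.finish_job())"
```

```text
the job is handed in; nothing more can be done
None
```

The job is handed in at about 25 s of the 72 s allowed, and everything I could check looked right.

**What I did**
- **Arm up:** I gripped the red crossbar and swung the hold-down arm up to about 1.97 rad. It stayed open by itself when I let go.
- **Book:** I nudged the blue book square on the ledge with both fingertips. I then slid it onto the pile until it met the back stop, where the contact force was about 16 N.
- **Arm down:** I gripped the crossbar again and lowered the arm at about 0.8 rad/s until its feet rested on the book. The tool read about 25 N at that point. I eased it off, released and backed clear.

**What the last checks showed**
- **Book position:** The measurement after placing put the book's centre about 2–3.5 mm towards the back stop (y), square to within 0.01 rad. The last pictures show it unmoved since then.
- **Sideways disagreement:** The wrist camera gave about 0 mm off centre and the scene camera about 5 mm. Both are inside the 12 mm limit.
- **Arm feet:** They are visibly on the book. I did not measure the final contact force or the joint angle directly. The tool height just before release suggested about 0.17 rad against the 0.13 expected, so this is the least certain check.
- **Other things:** In the last pictures the pile looks tidy and the mug and paperbacks look unmoved. The tin was only partly in view, and the robot never went near it.

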